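Feed one milling blank from the magazine into the mill's nest

TASK

Press the lid of the blank magazine down until it is fully home. Then push the sprung feed slide by its upright tab through its whole stroke, so that the bottom blank goes into the nest and presses the limit plate fully in; keep it pressed home for about a second, then let the slide spring all the way back, leaving the blank lying flat in the nest. Do not force anything once it has bottomed, and leave the things standing around undisturbed.

Things in the scene. Friction and masses are not known exactly. Their poses are not given: they have to be found in the camera images.
- feeder: Fixed feeder on the blue mat, 124 mm wide (its x); bed 295 mm long (its y -235 to +60 mm), bed top 30 mm above its origin (underside, on the magazine's axis). Feeds along its +y; z up. Four uprights, 120 mm high, hold three round blanks at the origin. Beyond the bed, at +y, is the nest: a tray with side rails, a small lip and a floor 4.5 mm below the bed, limit plate at its far end.
- push_face (a point): Where to push the feed slide: on the rear face (facing the feeder's -y) of its upright tab, on its middle line, 130 mm above the feeder's origin, 20 mm below the tab's top. Tab: 50 mm wide, 10 mm thick, rising to 150 mm; at rest the rear face is 215 mm behind the magazine's axis. Axes as the feeder's; moves with the slide. Free space behind it.
- slide (a joint): Travel of the feed slide along the feeder's +y, m: 0 at rest. A return spring of 6 N (rest) to 9 N pushes it back. How far out the nest is mounted varies and is not given: the slide goes 122 to 135 mm until the blank has the limit plate fully in.
- trip (a joint): Travel of the sprung steel limit plate at the nest's far end, m: 0 free, 0.006 fully in (solid stop). Its spring takes 2 N to start, 5 N fully in; with slide spring and friction about 15 N on the tab in all. Let go, the plate springs out again; the lip keeps the blank in the nest.
- lid_top (a point): Centre of the top of the magazine's round grey lid (120 mm diameter, boss 44 mm diameter and 5 mm high in the middle). Axes as the feeder's. 135 mm above the feeder's origin when home.
- lid (a joint): How far the lid stands up from home, m: 0 fully home on the uprights, up to 0.024. A stiff push fit: moves under about 5 N and stays where it is left.
- blank0: The bottom blank of the stack: an off-white disc of 98 mm diameter, 18 mm thick, 160 g; the two above it look the same. Origin: centre of its underside, z is the disc's axis.
- mug: Bystander beside the feeder: white mug, 82 mm diameter, 92 mm high. Origin: centre of underside.
- model: Bystander beside the feeder: plaster jaw model, 60 x 66 x 34 mm. Origin: centre of underside.
- jar: Bystander beside the feeder: amber jar, 60 mm diameter, 70 mm high. Origin: centre of underside.
- dropper: Bystander: amber dropper bottle, 32 mm diameter, 75 mm high. Origin: centre of underside.
- dropper2: Bystander: white dropper bottle, 32 mm diameter, 65 mm high. Origin: centre of underside.
- model2: Bystander: tan jaw model, 60 x 66 x 34 mm. Origin: centre of underside.
Mind the look-alikes: they are no part of the job. Leave any yellow look-alike of the part that bears trip alone.

How it is judged:
By the outcome, as a careful person would: the job done as asked, in the order asked, and still so for the second after the job is handed in, with the robot touching nothing.
It also fails if it takes over 58 s, if anything falls off the work surface, if the arm or the gripper's body presses on something with over 40 N, if the wrist force passes 120 N, or if a joint passes its speed limit or range.

ROBOT

A 6-joint arm with a two-finger parallel gripper is mounted at the origin on the work surface. World frame = base frame: x ahead of the robot, y to its left, z up, the work surface at z = 0. Lengths are in m, angles in rad, forces in N, time in s.
With the tool pointing down it reaches from about 0.3 to 0.875 m from the base axis. Payload 6.4 kg.
Tool frame: the origin (TCP) lies at the centre of the arm's flange, where the gripper is bolted on; the fingertips stand 173 mm ahead of it and the grasp point (between the pads) lies 155 mm ahead of it; z points along the fingers, x is the direction in which the jaws open and shut, and the axes are right-handed (so a half turn about z gives the same grasp; the last joint's range is limited). The gripper opens to 85 mm and grips with 20 to 120 N. Pads are 22 mm wide; open, the fingers measure 114 mm over their backs; the gripper's body (76 mm by 85 mm) begins 54 mm behind the grasp point. The pads swing forward as they close: fully open they stand 13 mm farther back than shut.
Start: joints at [-1.424, 0.181, 1.607, -0, 1.354, -0.206], TCP at [0.199, -0.54, 0.405] pointing down, gripper open.
Joint ranges: [-2.99, 2.99], [-0.89, 2.07], [0.3, 2.58], [-1.14, 4.28], [0, 2.63], [-3.12, 3.12]. Speed limits (rad/s): [2.57, 2.57, 3.01, 3.14, 3.14, 3.14].

INTERFACE

Orientations are given as a unit quaternion [w, x, y, z].
In Python, from bench import ctrl gives the robot as it stands. The module is installed in compiled form; this text tells all that it offers.
- The arm moves only by the tool move_arm, never from a script. Its argument "moves" is a list of rows, each an object of numbers: "gripper": the opening in per cent of the stroke, from 0 (shut) to 100 (fully open); "x", "y", "z": the shift along the tool's x, y, z in cm; "roll": the turn about the tool's z in degrees. In form: [{"gripper": .., "x": .., "y": .., "z": .., "roll": ..}, ...]. A call has 1 to 5 rows; each row shifts and turns the commanded pose from where the row before left it, along the tool's axes as they then stand; what a row does not reach is not made up. A row lasts 1/8 s, in which the tool goes at most 62.5 mm and 10.7 degrees, less where a joint would pass 70% of its speed; a pose out of reach is approached as far as the arm can. A call is refused whole if a number of a shift passes 6.25 or a number of a turn 10.7, either way. A call with a gripper value outside its range is refused whole. The fingers move at their own pace and stop on an object; the grip force is fixed at half the most. Time passes only in rows, so rows that do not move let the fingers close. It gives the time, the measured TCP pose, the force and the opening at its end, in the units of the state.
- ctrl.get_obs(): the state, without advancing time (a new reading comes with each control period).
- ctrl.camera(name): name is "side" or "top" or "wrist"; returns a dict with "img" (400x640x3 uint8, red, green, blue), "fx", "fy", "cx", "cy" (pixels), "world_from_camera" (4x4, takes a point from camera to world coordinates); the wrist camera has in their place "tool_from_camera" (4x4, takes a point from camera to tool coordinates, whose origin is the TCP and whose axes are the tool frame's). Camera axes: x right, y up, looking along -z (the intrinsics and any distortion apply to the point x, -y, -z); pixel columns grow to the right and rows downward; lengths in m; the calibration is good to about 2 mm. A picture is of the moment at which its call begins: read the wrist's pose just before it. There is no depth.
- ctrl.hand_in(): hands the job in, once; it reports no verdict.
The state is a dict: "time_s": time; "q": joint angles; "dq": joint speeds; "joint_efforts": joint torques, N m; "eef_pos": TCP position; "eef_rot": TCP orientation; "wrist_force": force on the tool from outside, world axes, zero at the start; "torque": the same for the moment, N m; "opening": opening from 0.0 (shut) to 1.0 (fully open).
Only numpy, scipy, OpenCV 4.12 (cv2) and the standard library are available. Lean on these libraries where they do the work, as an engineer would, in place of code of your own. Each camera call takes 0.05 s, during which the arm holds its last target. There are 200 camera calls.

## Working session

There is one attempt and no reset: what is moved stays moved. The work goes in short steps, Python scripts to look and compute and a tool call to move; the robot and the scene stay as the last step left them, time stands still between calls to the robot, and variables do not carry over. Pictures are saved under pics/ and viewed, about 8 in all and at most 12, crops included, and the job is handed in when it is done.

Besides the shell and the picture viewer there is one more tool, called after ">>>" as name(argument=value, ...), one argument or row to a line, values as JSON. move_arm: Moves the arm, as the interface text tells. Its arguments: {"type":"object","properties":{"moves":{"type":"array","items":{"type":"object","properties":{"gripper":{"type":"number"},"x":{"type":"number"},"y":{"type":"number"},"z":{"type":"number"},"roll":{"type":"number"}}}}},"required":["moves"]}

```bash
mkdir -p pics; cat > h.py <<'E'
import numpy as np, cv2
from bench import ctrl
def ray(c,u,v):
    T=np.array(c["world_from_camera"]); d=np.array([(u-c["cx"])/c["fx"],-(v-c["cy"])/c["fy"],-1.])
    return T[:3,3],T[:3,:3]@d
def onz(c,u,v,z):
    o,d=ray(c,u,v); return o+d*(z-o[2])/d[2]
def proj(c,p):
    T=np.array(c["world_from_camera"]); q=T[:3,:3].T@(np.array(p)-T[:3,3])
    return c["cx"]+c["fx"]*q[0]/-q[2], c["cy"]-c["fy"]*q[1]/-q[2]
E
python3 - <<'E'
from h import *
o=ctrl.get_obs(); print(o["time_s"],o["eef_pos"],o["eef_rot"],o["wrist_force"])
for n in("top","side"):
    c=ctrl.camera(n); cv2.imwrite(f"pics/{n}0.png",c["img"][:,:,::-1]); print(n,c.keys(),c["fx"],c["fy"],c["cx"],c["cy"],np.round(c["world_from_camera"],3).tolist(), c.get("dist"))
E
```

```text
0.0 [ 0.19867114 -0.53931946  0.40377859] [-6.52530011e-04  8.20223039e-01 -5.72043159e-01 -6.03707710e-04] [-0.10318898 -0.79581598 -0.46355171]
top dict_keys(['img', 'fx', 'fy', 'cx', 'cy', 'world_from_camera']) 451.2989731018021 451.2989731018021 313.1838183903999 206.82802083614683 [[0.005, 0.985, -0.174, 0.199], [-1.0, 0.009, 0.02, 0.013], [0.021, 0.174, 0.984, 1.491], [0.0, 0.0, 0.0, 1.0]] None
side dict_keys(['img', 'fx', 'fy', 'cx', 'cy', 'world_from_camera']) 399.22879416371967 399.22879416371967 318.2856286244872 201.11005386571563 [[-0.957, 0.192, -0.218, 0.202], [-0.291, -0.676, 0.677, 0.83], [-0.017, 0.711, 0.703, 0.968], [0.0, 0.0, 0.0, 1.0]] None
```

View pics/top0.png

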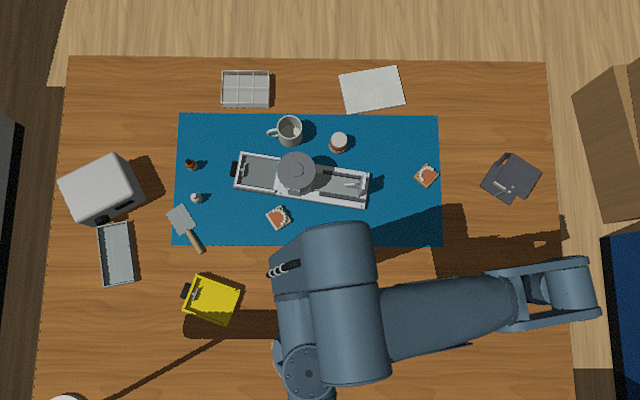

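View pics/side0.png

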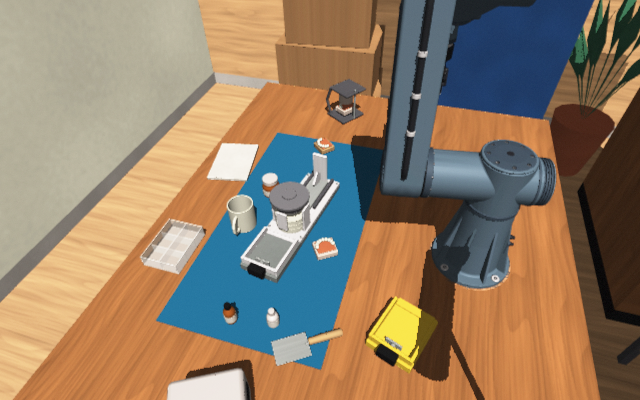

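Top view: feeder runs from the nest with its black end block at (235,170), past the grey lid at (297,172), to the tab at (355,186). The yellow look-alike nest is at (212,298). Side view: lid (290,195), tab (320,168), nest (265,255), yellow copy (402,330). Next, one close crop of each.

```bash
python3 - <<'E'
from h import *
a=cv2.imread("pics/top0.png")[140:220,220:385]; b=cv2.imread("pics/side0.png")[145:285,230:350]
cv2.imwrite("pics/ca.png",cv2.resize(a,None,fx=4.8,fy=4.8,interpolation=cv2.INTER_CUBIC))
cv2.imwrite("pics/cb.png",cv2.resize(b,None,fx=4.2,fy=4.2,interpolation=cv2.INTER_CUBIC))
E
```

```text
(no output)
```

View pics/ca.png

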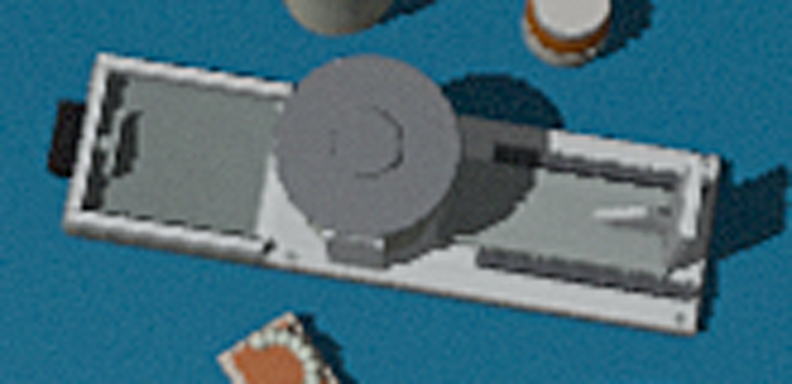

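View pics/cb.png

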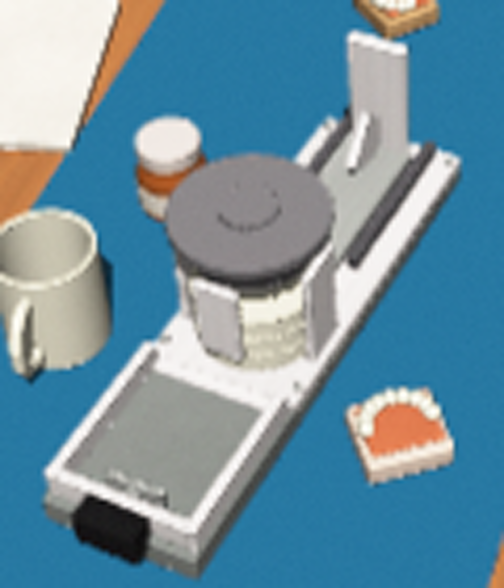

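Top crop: lid boss is at (367,143), rear bed corners at (718,158) and (697,331), nest far corners at (98,55) and (65,230), tab at about x=690. Side crop: boss (248,205), tab top corners (350,35) and (408,48). The choice is clear: grey lid and grey feeder, and the yellow copy is elsewhere.

```bash
cat >> h.py <<'E'
def tri(rs):
    A=np.zeros((3,3));b=np.zeros(3)
    for o,d in rs:
        d=d/np.linalg.norm(d);P=np.eye(3)-np.outer(d,d);A+=P;b+=P@o
    p=np.linalg.solve(A,b);return p,[np.linalg.norm((np.eye(3)-np.outer(d,d)/(d@d))@(p-o)) for o,d in rs]
E
python3 - <<'E'
from h import *
t=ctrl.camera("top");s=ctrl.camera("side")
T=lambda u,v:(220+u/4.8-.4,140+v/4.8-.4)
S=lambda u,v:(230+u/4.2-.4,145+v/4.2-.4)
print("boss",tri([ray(t,*T(367,143)),ray(s,*S(248,205))]))
def ell(c,roi):
    pass
ps=[onz(t,*T(*p),.03) for p in((718,158),(697,331),(98,55),(65,230))]
print("bed corners",np.round(ps,4).tolist())
ss=[onz(s,*S(*p),.15) for p in((350,35),(408,48))]
print("tab top side z.15",np.round(ss,4).tolist())
print("tab in top crop",[[round(float(x),1) for x in ((proj(t,p)[0]-219.6)*4.8,(proj(t,p)[1]-139.6)*4.8)] for p in ss])
r=(ps[0]+ps[1])/2; n=(ps[2]+ps[3])/2
w=ps[0]-ps[1]; print("width",np.linalg.norm(w),"ang normal",np.degrees(np.arctan2(w[1],w[0])))
a=ps[2]-ps[0];b=ps[3]-ps[1];print("len",np.linalg.norm(a),np.degrees(np.arctan2(a[1],a[0])),np.degrees(np.arctan2(b[1],b[0])))
d=n-r;d/=np.linalg.norm(d);print("axis pt 235 from rear",r+d*.235,"tab rear",r+d*.02)
# lid contour in top
g=t["img"].astype(int);m=((abs(g[...,0]-g[...,1])<14)&(abs(g[...,1]-g[...,2])<14)&(g.sum(2)>240)&(g.sum(2)<380)).astype(np.uint8)
m[:140]=0;m[220:]=0;m[:,:260]=0;m[:,330:]=0
m=cv2.morphologyEx(m,cv2.MORPH_OPEN,np.ones((7,7),np.uint8))
k=max(cv2.findContours(m,0,1)[0],key=cv2.contourArea);print("lid circ",cv2.minEnclosingCircle(k))
o=ctrl.get_obs();print(o["time_s"],o["q"])
E
```

```text
boss (array([0.54991332, 0.03823312, 0.15400544]), [np.float64(0.001065165680382228), np.float64(0.00106516568038253)])
bed corners [[0.5756, -0.2036, 0.03], [0.4532, -0.1872, 0.03], [0.6449, 0.2291, 0.03], [0.5197, 0.2475, 0.03]]
tab top side z.15 [[0.5394, -0.1717, 0.15], [0.4906, -0.1682, 0.15]]
tab in top crop [[696.1, 165.8], [691.7, 240.5]]
width 0.12350160726483937 ang normal -7.649580230298137
len 0.4382381901504042 80.9066960872427 81.3019814251853
axis pt 235 from rear [0.55076003 0.03679452 0.03      ] tab rear [ 0.51751466 -0.17561957  0.03      ]
lid circ ((295.7913818359375, 170.2516632080078), 19.673625946044922)
0.2 [-1.42432023e+00  1.81264807e-01  1.60756487e+00  1.15722024e-05
  1.35379264e+00 -2.06296482e-01]
```

The triangulated geometry matches the given sizes: bed width 123.5 mm, boss about 154 mm high, so the lid stands roughly 19 mm up. Feeder origin is at (0.5505, 0.0375), yaw about -8.8°. I'll roll to align with it, then travel over the lid with the gripper shut.

>>> move_arm(
  moves=[
    {"gripper":0,"x":0,"y":0,"z":0,"roll":-10.2},
    {"gripper":0,"x":0,"y":0,"z":0,"roll":-10.2},
    {"gripper":0,"x":0,"y":0,"z":0,"roll":-10.2},
    {"gripper":0,"x":0,"y":0,"z":0,"roll":-10.2},
    {"gripper":0,"x":0,"y":0,"z":0,"roll":-10.2},
  ],
)

```text
time_s: 0.82
eef_pos: [0.1987, -0.5395, 0.4044]
eef_rot: [-0.0, 0.987, -0.16, -0.0]
wrist_force: [0.4, 0.2, 0.3]
opening: -0.001
```

>>> move_arm(
  moves=[
    {"gripper":0,"x":0,"y":0,"z":0,"roll":-10.0},
    {"gripper":0,"x":2.15,"y":-5.2,"z":0,"roll":0},
    {"gripper":0,"x":2.15,"y":-5.2,"z":0,"roll":0},
    {"gripper":0,"x":2.15,"y":-5.2,"z":0,"roll":0},
    {"gripper":0,"x":2.15,"y":-5.2,"z":0,"roll":0},
  ],
)

```text
time_s: 1.45
eef_pos: [0.316, -0.3455, 0.4046]
eef_rot: [-0.0, 0.997, -0.077, 0.0]
wrist_force: [0.4, 0.3, 1.3]
opening: 0.003
```

>>> move_arm(
  moves=[
    {"gripper":0,"x":2.15,"y":-5.2,"z":0,"roll":0},
    {"gripper":0,"x":2.15,"y":-5.2,"z":0,"roll":0},
    {"gripper":0,"x":2.15,"y":-5.2,"z":0,"roll":0},
    {"gripper":0,"x":2.15,"y":-5.2,"z":0,"roll":0},
    {"gripper":0,"x":2.15,"y":-5.2,"z":0,"roll":0},
  ],
)

```text
time_s: 2.08
eef_pos: [0.462, -0.1049, 0.4048]
eef_rot: [0.0, 0.997, -0.077, 0.0]
wrist_force: [0.2, -0.1, 0.7]
opening: -0.001
```

>>> move_arm(
  moves=[
    {"gripper":0,"x":2.15,"y":-5.2,"z":0,"roll":0},
    {"gripper":0,"x":2.15,"y":-5.2,"z":0,"roll":0},
    {"gripper":0,"x":2.15,"y":-5.2,"z":0,"roll":0},
    {"gripper":0,"x":0,"y":0,"z":0,"roll":0},
    {"gripper":0,"x":0,"y":0,"z":0,"roll":0},
  ],
)

```text
time_s: 2.7
eef_pos: [0.5488, 0.0378, 0.4042]
eef_rot: [0.0, 0.997, -0.076, -0.001]
wrist_force: [-0.1, 0.1, 0.4]
opening: -0.002
```

>>> move_arm(
  moves=[
    {"gripper":0,"x":0.15,"y":0,"z":3,"roll":0},
    {"gripper":0,"x":0,"y":0,"z":2.5,"roll":0},
    {"gripper":0,"x":0,"y":0,"z":1.2,"roll":0},
    {"gripper":0,"x":0,"y":0,"z":0.3,"roll":0},
    {"gripper":0,"x":0,"y":0,"z":0,"roll":0},
  ],
)

```text
time_s: 3.32
eef_pos: [0.5507, 0.037, 0.3355]
eef_rot: [0.0, 0.997, -0.077, 0.001]
wrist_force: [0.2, -0.0, -0.3]
opening: -0.003
```

>>> move_arm(
  moves=[
    {"gripper":0,"x":0,"y":0,"z":0.25,"roll":0},
    {"gripper":0,"x":0,"y":0,"z":0.25,"roll":0},
    {"gripper":0,"x":0,"y":0,"z":0.25,"roll":0},
    {"gripper":0,"x":0,"y":0,"z":0.25,"roll":0},
    {"gripper":0,"x":0,"y":0,"z":0,"roll":0},
  ],
)

```text
time_s: 3.95
eef_pos: [0.5507, 0.0375, 0.3248]
eef_rot: [0.0, 0.997, -0.077, 0.0]
wrist_force: [0.7, 0.3, 1.2]
opening: 0.003
```

>>> move_arm(
  moves=[
    {"gripper":0,"x":0,"y":0,"z":0.2,"roll":0},
    {"gripper":0,"x":0,"y":0,"z":0.2,"roll":0},
    {"gripper":0,"x":0,"y":0,"z":0.2,"roll":0},
    {"gripper":0,"x":0,"y":0,"z":0.1,"roll":0},
    {"gripper":0,"x":0,"y":0,"z":0,"roll":0},
  ],
)

```text
time_s: 4.58
eef_pos: [0.5505, 0.0374, 0.3176]
eef_rot: [-0.0, 0.997, -0.077, 0.0]
wrist_force: [2.1, 0.7, 1.5]
opening: 0.004
```

>>> move_arm(
  moves=[
    {"gripper":0,"x":0,"y":0,"z":0.15,"roll":0},
    {"gripper":0,"x":0,"y":0,"z":0.15,"roll":0},
    {"gripper":0,"x":0,"y":0,"z":0.15,"roll":0},
    {"gripper":0,"x":0,"y":0,"z":0,"roll":0},
  ],
)

```text
time_s: 5.08
eef_pos: [0.5505, 0.0374, 0.313]
eef_rot: [0.0, 0.997, -0.077, -0.0]
wrist_force: [2.3, 1.0, 2.2]
opening: 0.007
```

```bash
python3 - <<'E'
from h import *
print(ctrl.get_obs()["wrist_force"])
s=ctrl.camera("side")["img"][:,:,::-1]; cv2.imwrite("pics/s1.png",cv2.resize(s[120:300,200:400],None,fx=3,fy=3,interpolation=cv2.INTER_CUBIC))
E
```

```text
[2.2849092  0.95774722 2.22759347]
```

View pics/s1.png

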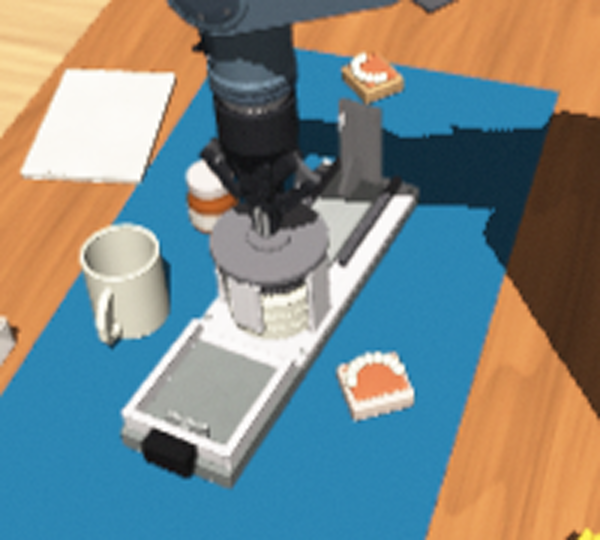

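The fingertips sit on the boss and the lid is going down with them. I'll continue in small steps until the force rises.

>>> move_arm(
  moves=[
    {"gripper":0,"x":0,"y":0,"z":0.1,"roll":0},
    {"gripper":0,"x":0,"y":0,"z":0.1,"roll":0},
    {"gripper":0,"x":0,"y":0,"z":0,"roll":0},
  ],
)

```text
time_s: 5.5
eef_pos: [0.5504, 0.0374, 0.311]
eef_rot: [0.0, 0.997, -0.077, -0.0]
wrist_force: [2.1, -0.1, 2.8]
opening: 0.0
```

>>> move_arm(
  moves=[
    {"gripper":0,"x":0,"y":0,"z":0.1,"roll":0},
    {"gripper":0,"x":0,"y":0,"z":0,"roll":0},
  ],
)

```text
time_s: 5.75
eef_pos: [0.5504, 0.0374, 0.3104]
eef_rot: [0.0, 0.997, -0.077, -0.0]
wrist_force: [-0.1, 0.5, 5.2]
opening: -0.001
```

>>> move_arm(
  moves=[
    {"gripper":0,"x":0,"y":0,"z":0.1,"roll":0},
    {"gripper":0,"x":0,"y":0,"z":0,"roll":0},
  ],
)

```text
time_s: 6.0
eef_pos: [0.5505, 0.0375, 0.3103]
eef_rot: [0.0, 0.997, -0.076, -0.0]
wrist_force: [-3.7, -0.0, 12.2]
opening: -0.001
```

>>> move_arm(
  moves=[
    {"gripper":0,"x":0,"y":0,"z":0.08,"roll":0},
    {"gripper":0,"x":0,"y":0,"z":0,"roll":0},
  ],
)

```text
time_s: 6.25
eef_pos: [0.5505, 0.0375, 0.3103]
eef_rot: [0.0, 0.997, -0.076, 0.0]
wrist_force: [-5.1, 0.3, 18.0]
opening: 0.004
```

The lid is home: the TCP stalled at 0.3103 while the force rose to 18 N. Now up, back and behind the tab.

>>> move_arm(
  moves=[
    {"gripper":0,"x":0,"y":0,"z":-2,"roll":0},
    {"gripper":0,"x":0,"y":0,"z":-5,"roll":0},
    {"gripper":0,"x":0,"y":0,"z":-4,"roll":0},
    {"gripper":0,"x":0,"y":5.3,"z":0,"roll":0},
    {"gripper":0,"x":0,"y":5.3,"z":0,"roll":0},
  ],
)

```text
time_s: 6.88
eef_pos: [0.5336, -0.0677, 0.4182]
eef_rot: [-0.0, 0.997, -0.076, -0.001]
wrist_force: [0.4, -0.7, -0.3]
opening: 0.002
```

>>> move_arm(
  moves=[
    {"gripper":0,"x":0,"y":5.3,"z":0,"roll":0},
    {"gripper":0,"x":0,"y":5.3,"z":0,"roll":0},
    {"gripper":0,"x":0,"y":5.8,"z":0,"roll":0},
    {"gripper":0,"x":0,"y":0,"z":0,"roll":0},
    {"gripper":0,"x":0,"y":0,"z":0,"roll":0},
  ],
)

```text
time_s: 7.5
eef_pos: [0.5089, -0.229, 0.4174]
eef_rot: [-0.001, 0.997, -0.077, -0.001]
wrist_force: [-0.6, 0.8, -0.4]
opening: 0.003
```

```bash
python3 - <<'E'
from h import *
o=ctrl.get_obs();print(o["eef_pos"],o["wrist_force"])
a=ctrl.camera("wrist")["img"][:,:,::-1]
b=ctrl.camera("side")["img"][:,:,::-1]
b=cv2.resize(b[120:300,200:400],(444,400))
cv2.imwrite("pics/w2.png",np.hstack([cv2.resize(a,(356,222)),np.zeros((222,0,3),np.uint8)]) if 0 else np.hstack([cv2.resize(a,(356,400)),b]))
E
```

```text
[ 0.5088634  -0.2290282   0.41740864] [-0.56425689  0.81756087 -0.41071651]
```

View pics/w2.png

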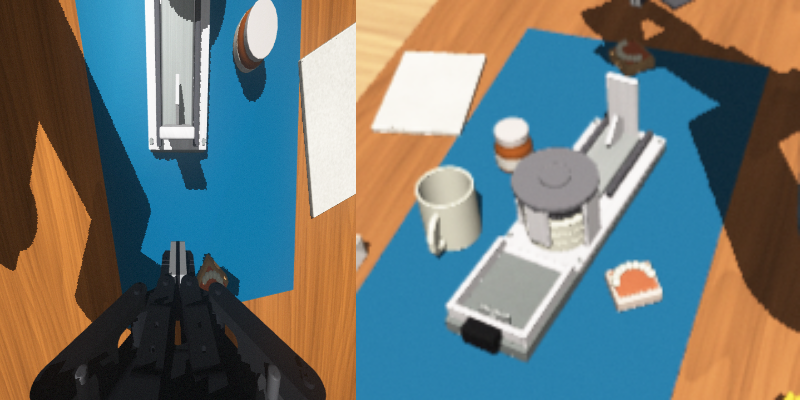

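The lid sits flush on its uprights. In the wrist view the tab (178,132) lines up with the fingers (178,250). The model beneath is only 34 mm high, so there is clearance. Descend behind the tab and approach.

>>> move_arm(
  moves=[
    {"gripper":0,"x":0,"y":0,"z":5,"roll":0},
    {"gripper":0,"x":0,"y":0,"z":5,"roll":0},
    {"gripper":0,"x":0,"y":0,"z":2.3,"roll":0},
    {"gripper":0,"x":0,"y":0,"z":0,"roll":0},
    {"gripper":0,"x":0,"y":-2.5,"z":0,"roll":0},
  ],
)

```text
time_s: 8.22
eef_pos: [0.5137, -0.2048, 0.2968]
eef_rot: [0.001, 0.997, -0.077, 0.001]
wrist_force: [-1.0, 1.5, -0.5]
opening: 0.004
```

>>> move_arm(
  moves=[
    {"gripper":0,"x":0,"y":-0.8,"z":0,"roll":0},
    {"gripper":0,"x":0,"y":-0.4,"z":0,"roll":0},
    {"gripper":0,"x":0,"y":-0.4,"z":0,"roll":0},
    {"gripper":0,"x":0,"y":-0.4,"z":0,"roll":0},
    {"gripper":0,"x":0,"y":0,"z":0,"roll":0},
  ],
)

```text
time_s: 8.85
eef_pos: [0.5161, -0.1849, 0.2954]
eef_rot: [-0.0, 0.997, -0.077, -0.0]
wrist_force: [0.0, -0.4, 0.3]
opening: 0.002
```

>>> move_arm(
  moves=[
    {"gripper":0,"x":0,"y":-0.3,"z":0,"roll":0},
    {"gripper":0,"x":0,"y":-0.3,"z":0,"roll":0},
    {"gripper":0,"x":0,"y":-0.3,"z":0,"roll":0},
    {"gripper":0,"x":0,"y":-0.3,"z":0,"roll":0},
    {"gripper":0,"x":0,"y":0,"z":0,"roll":0},
  ],
)

```text
time_s: 9.48
eef_pos: [0.5177, -0.1749, 0.2955]
eef_rot: [0.002, 0.997, -0.077, -0.0]
wrist_force: [-3.1, -9.1, -2.3]
opening: -0.003
```

>>> move_arm(
  moves=[
    {"gripper":0,"x":0,"y":-0.4,"z":0,"roll":0},
    {"gripper":0,"x":0,"y":-0.4,"z":0,"roll":0},
    {"gripper":0,"x":0,"y":-0.4,"z":0,"roll":0},
    {"gripper":0,"x":0,"y":-0.4,"z":0,"roll":0},
    {"gripper":0,"x":0,"y":-0.4,"z":0,"roll":0},
  ],
)

```text
time_s: 10.1
eef_pos: [0.5207, -0.1555, 0.2955]
eef_rot: [0.002, 0.997, -0.077, -0.0]
wrist_force: [-3.1, -11.5, -3.2]
opening: -0.001
```

>>> move_arm(
  moves=[
    {"gripper":0,"x":0,"y":-0.5,"z":0,"roll":0},
    {"gripper":0,"x":0,"y":-0.5,"z":0,"roll":0},
    {"gripper":0,"x":0,"y":-0.5,"z":0,"roll":0},
    {"gripper":0,"x":0,"y":-0.5,"z":0,"roll":0},
    {"gripper":0,"x":0,"y":-0.5,"z":0,"roll":0},
  ],
)

```text
time_s: 10.72
eef_pos: [0.5246, -0.1312, 0.2955]
eef_rot: [0.003, 0.997, -0.077, -0.0]
wrist_force: [-3.0, -15.0, -1.8]
opening: 0.001
```

>>> move_arm(
  moves=[
    {"gripper":0,"x":0,"y":-0.5,"z":0,"roll":0},
    {"gripper":0,"x":0,"y":-0.5,"z":0,"roll":0},
    {"gripper":0,"x":0,"y":-0.5,"z":0,"roll":0},
    {"gripper":0,"x":0,"y":-0.5,"z":0,"roll":0},
    {"gripper":0,"x":0,"y":-0.5,"z":0,"roll":0},
  ],
)

```text
time_s: 11.35
eef_pos: [0.5285, -0.106, 0.2955]
eef_rot: [0.002, 0.997, -0.077, 0.0]
wrist_force: [-2.6, -11.3, -1.6]
opening: 0.001
```

>>> move_arm(
  moves=[
    {"gripper":0,"x":0,"y":-0.5,"z":0,"roll":0},
    {"gripper":0,"x":0,"y":-0.5,"z":0,"roll":0},
    {"gripper":0,"x":0,"y":-0.5,"z":0,"roll":0},
    {"gripper":0,"x":0,"y":-0.5,"z":0,"roll":0},
    {"gripper":0,"x":0,"y":-0.5,"z":0,"roll":0},
  ],
)

```text
time_s: 11.98
eef_pos: [0.5324, -0.0814, 0.2955]
eef_rot: [0.002, 0.997, -0.077, 0.0]
wrist_force: [-1.5, -10.5, -2.0]
opening: 0.003
```

>>> move_arm(
  moves=[
    {"gripper":0,"x":0,"y":-0.4,"z":0,"roll":0},
    {"gripper":0,"x":0,"y":-0.3,"z":0,"roll":0},
    {"gripper":0,"x":0,"y":-0.3,"z":0,"roll":0},
    {"gripper":0,"x":0,"y":-0.2,"z":0,"roll":0},
    {"gripper":0,"x":0,"y":0,"z":0,"roll":0},
  ],
)

```text
time_s: 12.6
eef_pos: [0.5343, -0.0691, 0.2955]
eef_rot: [0.002, 0.997, -0.077, 0.0]
wrist_force: [-0.9, -10.4, -2.2]
opening: -0.003
```

>>> move_arm(
  moves=[
    {"gripper":0,"x":0,"y":-0.2,"z":0,"roll":0},
    {"gripper":0,"x":0,"y":-0.2,"z":0,"roll":0},
    {"gripper":0,"x":0,"y":0,"z":0,"roll":0},
  ],
)

```text
time_s: 12.98
eef_pos: [0.5349, -0.0652, 0.2955]
eef_rot: [0.002, 0.997, -0.077, 0.0]
wrist_force: [-0.7, -10.8, -1.9]
opening: -0.001
```

```bash
python3 - <<'E'
from h import *
o=ctrl.get_obs();print(o["eef_pos"],o["wrist_force"])
b=ctrl.camera("side")["img"][:,:,::-1]
cv2.imwrite("pics/s3.png",cv2.resize(b[170:290,230:350],None,fx=4,fy=4,interpolation=cv2.INTER_CUBIC))
E
```

```text
[ 0.53490276 -0.06524584  0.29546346] [ -0.72712456 -10.81473421  -1.9321685 ]
```

View pics/s3.png

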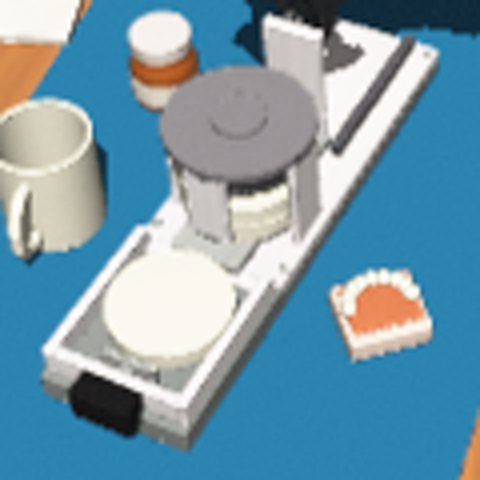

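The blank is in the nest at (170,305), short of the limit plate at (130,370). Travel is about 120 mm. I'll continue gently.

>>> move_arm(
  moves=[
    {"gripper":0,"x":0,"y":-0.2,"z":0,"roll":0},
    {"gripper":0,"x":0,"y":-0.2,"z":0,"roll":0},
    {"gripper":0,"x":0,"y":0,"z":0,"roll":0},
  ],
)

```text
time_s: 13.4
eef_pos: [0.5355, -0.0614, 0.2954]
eef_rot: [0.002, 0.997, -0.077, 0.0]
wrist_force: [-1.7, -10.8, -1.6]
opening: 0.003
```

>>> move_arm(
  moves=[
    {"gripper":0,"x":0,"y":-0.2,"z":0,"roll":0},
    {"gripper":0,"x":0,"y":-0.1,"z":0,"roll":0},
    {"gripper":0,"x":0,"y":0,"z":0,"roll":0},
  ],
)

```text
time_s: 13.78
eef_pos: [0.536, -0.0585, 0.2954]
eef_rot: [0.002, 0.997, -0.077, 0.0]
wrist_force: [-0.5, -10.9, -1.6]
opening: -0.001
```

>>> move_arm(
  moves=[
    {"gripper":0,"x":0,"y":-0.15,"z":0,"roll":0},
    {"gripper":0,"x":0,"y":-0.15,"z":0,"roll":0},
    {"gripper":0,"x":0,"y":0,"z":0,"roll":0},
  ],
)

```text
time_s: 14.15
eef_pos: [0.5364, -0.056, 0.2955]
eef_rot: [0.003, 0.997, -0.077, 0.0]
wrist_force: [-2.5, -14.1, -1.8]
opening: -0.001
```

>>> move_arm(
  moves=[
    {"gripper":0,"x":0,"y":-0.15,"z":0,"roll":0},
    {"gripper":0,"x":0,"y":0,"z":0,"roll":0},
  ],
)

```text
time_s: 14.4
eef_pos: [0.5366, -0.0547, 0.2955]
eef_rot: [0.003, 0.997, -0.077, -0.0]
wrist_force: [-1.9, -15.2, -2.3]
opening: 0.001
```

>>> move_arm(
  moves=[
    {"gripper":0,"x":0,"y":-0.15,"z":0,"roll":0},
    {"gripper":0,"x":0,"y":0,"z":0,"roll":0},
  ],
)

```text
time_s: 14.65
eef_pos: [0.5368, -0.0534, 0.2955]
eef_rot: [0.003, 0.997, -0.077, -0.0]
wrist_force: [-1.6, -15.0, -2.5]
opening: 0.0
```

>>> move_arm(
  moves=[
    {"gripper":0,"x":0,"y":-0.1,"z":0,"roll":0},
    {"gripper":0,"x":0,"y":0,"z":0,"roll":0},
  ],
)

```text
time_s: 14.9
eef_pos: [0.5369, -0.0525, 0.2955]
eef_rot: [0.003, 0.997, -0.077, -0.0]
wrist_force: [-3.2, -15.7, -1.1]
opening: 0.0
```

>>> move_arm(
  moves=[
    {"gripper":0,"x":0,"y":-0.1,"z":0,"roll":0},
    {"gripper":0,"x":0,"y":0,"z":0,"roll":0},
  ],
)

```text
time_s: 15.15
eef_pos: [0.5371, -0.0516, 0.2955]
eef_rot: [0.003, 0.997, -0.077, -0.0]
wrist_force: [-3.0, -17.2, -1.5]
opening: 0.005
```

>>> move_arm(
  moves=[
    {"gripper":0,"x":0,"y":-0.1,"z":0,"roll":0},
    {"gripper":0,"x":0,"y":0,"z":0,"roll":0},
  ],
)

```text
time_s: 15.4
eef_pos: [0.5372, -0.051, 0.2955]
eef_rot: [0.004, 0.997, -0.077, -0.0]
wrist_force: [-3.6, -19.6, -2.0]
opening: -0.003
```

>>> move_arm(
  moves=[
    {"gripper":0,"x":0,"y":-0.08,"z":0,"roll":0},
    {"gripper":0,"x":0,"y":0,"z":0,"roll":0},
  ],
)

```text
time_s: 15.65
eef_pos: [0.5373, -0.0507, 0.2955]
eef_rot: [0.004, 0.997, -0.077, -0.0]
wrist_force: [-4.6, -21.6, -1.5]
opening: -0.004
```

>>> move_arm(
  moves=[
    {"gripper":0,"x":0,"y":-0.08,"z":0,"roll":0},
    {"gripper":0,"x":0,"y":0,"z":0,"roll":0},
    {"gripper":0,"x":0,"y":0,"z":0,"roll":0},
    {"gripper":0,"x":0,"y":0,"z":0,"roll":0},
    {"gripper":0,"x":0,"y":0,"z":0,"roll":0},
  ],
)

```text
time_s: 16.27
eef_pos: [0.5373, -0.0505, 0.2955]
eef_rot: [0.005, 0.997, -0.077, -0.0]
wrist_force: [-4.5, -23.9, -1.2]
opening: -0.001
```

```bash
python3 - <<'E'
from h import *
b=ctrl.camera("side")["img"][:,:,::-1]
cv2.imwrite("pics/s4.png",cv2.resize(b[190:290,230:320],None,fx=5,fy=5,interpolation=cv2.INTER_CUBIC))
E
```

```text
(no output)
```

View pics/s4.png

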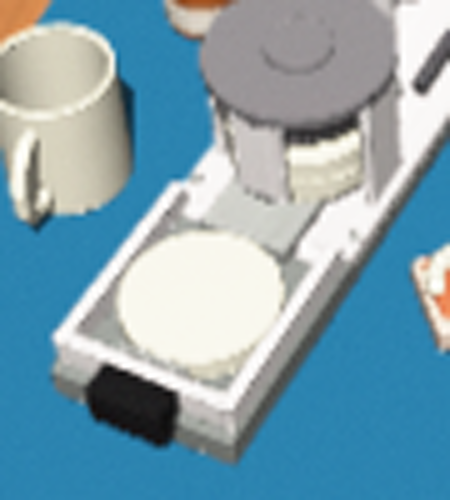

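The blank is against the plate at the nest's end. The motion has stalled at 24 N with travel at about 134 mm. Hold a little longer, then let the slide follow the fingers back.

>>> move_arm(
  moves=[
    {"gripper":0,"x":0,"y":0,"z":0,"roll":0},
    {"gripper":0,"x":0,"y":0,"z":0,"roll":0},
    {"gripper":0,"x":0,"y":0,"z":0,"roll":0},
    {"gripper":0,"x":0,"y":0,"z":0,"roll":0},
    {"gripper":0,"x":0,"y":0,"z":0,"roll":0},
  ],
)

```text
time_s: 16.95
eef_pos: [0.5373, -0.0505, 0.2955]
eef_rot: [0.005, 0.997, -0.077, -0.0]
wrist_force: [-4.3, -23.7, -1.4]
opening: -0.003
```

>>> move_arm(
  moves=[
    {"gripper":0,"x":0,"y":0.8,"z":0,"roll":0},
    {"gripper":0,"x":0,"y":1,"z":0,"roll":0},
    {"gripper":0,"x":0,"y":1,"z":0,"roll":0},
    {"gripper":0,"x":0,"y":1,"z":0,"roll":0},
    {"gripper":0,"x":0,"y":1,"z":0,"roll":0},
  ],
)

```text
time_s: 17.58
eef_pos: [0.5302, -0.0948, 0.2954]
eef_rot: [0.001, 0.997, -0.077, 0.0]
wrist_force: [0.2, -5.2, -0.2]
opening: 0.0
```

>>> move_arm(
  moves=[
    {"gripper":0,"x":0,"y":1,"z":0,"roll":0},
    {"gripper":0,"x":0,"y":1,"z":0,"roll":0},
    {"gripper":0,"x":0,"y":1,"z":0,"roll":0},
    {"gripper":0,"x":0,"y":1,"z":0,"roll":0},
    {"gripper":0,"x":0,"y":1,"z":0,"roll":0},
  ],
)

```text
time_s: 18.2
eef_pos: [0.5226, -0.1434, 0.2954]
eef_rot: [-0.0, 0.997, -0.077, 0.0]
wrist_force: [1.4, -1.9, -1.0]
opening: 0.001
```

>>> move_arm(
  moves=[
    {"gripper":0,"x":0,"y":1,"z":0,"roll":0},
    {"gripper":0,"x":0,"y":1,"z":0,"roll":0},
    {"gripper":0,"x":0,"y":1,"z":0,"roll":0},
    {"gripper":0,"x":0,"y":1,"z":0,"roll":0},
    {"gripper":0,"x":0,"y":1.5,"z":0,"roll":0},
  ],
)

```text
time_s: 18.82
eef_pos: [0.514, -0.1974, 0.2953]
eef_rot: [-0.001, 0.997, -0.076, -0.0]
wrist_force: [-0.6, -0.1, 0.1]
opening: -0.004
```

>>> move_arm(
  moves=[
    {"gripper":0,"x":0,"y":2.5,"z":0,"roll":0},
    {"gripper":0,"x":0,"y":0,"z":-5,"roll":0},
    {"gripper":0,"x":0,"y":0,"z":-5,"roll":0},
    {"gripper":0,"x":0,"y":0,"z":0,"roll":0},
    {"gripper":0,"x":0,"y":0,"z":0,"roll":0},
  ],
)

```text
time_s: 19.45
eef_pos: [0.5101, -0.2218, 0.3949]
eef_rot: [-0.0, 0.997, -0.077, -0.0]
wrist_force: [0.6, 1.0, -0.9]
opening: -0.001
```

```bash
python3 - <<'E'
from h import *
o=ctrl.get_obs();print(o["time_s"],o["eef_pos"],o["wrist_force"])
s=ctrl.camera("side");b=s["img"][:,:,::-1]
S=lambda u,v:(230+u/4.2-.4,145+v/4.2-.4)
cv2.imwrite("pics/s5.png",cv2.resize(b[145:285,230:350],None,fx=4.2,fy=4.2,interpolation=cv2.INTER_CUBIC))
E
```

```text
19.45 [ 0.51010053 -0.22176358  0.39493228] [ 0.58200712  0.97654274 -0.93392087]
```

View pics/s5.png

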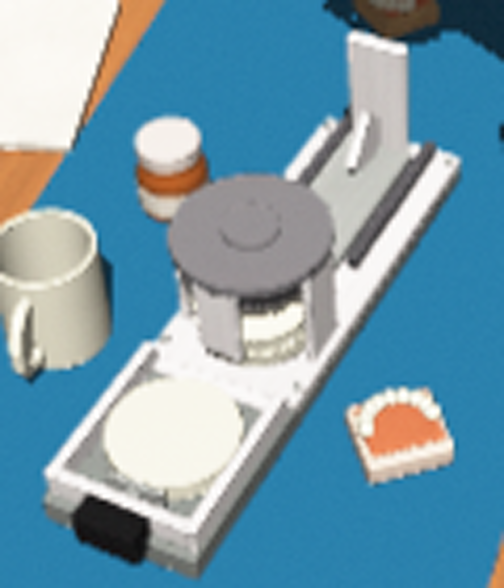

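The tab is back on exactly its starting pixels (350,35)/(408,48), the lid is home and the blank is in the nest at about (174,432). Next, a numeric check that the blank lies flat.

```bash
python3 - <<'E'
from h import *
O=np.array([.5505,.0375]);X=np.array([.988,-.152]);Y=np.array([.152,.988])
r=[]
for n,(x0,x1,y0,y1) in (("top",(225,290,140,215)),("side",(240,300,215,280))):
    c=ctrl.camera(n);g=c["img"].astype(int)
    m=((g.min(2)>150)&(g[...,0]-g[...,2]>8)).astype(np.uint8);k=np.zeros_like(m);k[y0:y1,x0:x1]=m[y0:y1,x0:x1]
    k=cv2.morphologyEx(k,cv2.MORPH_OPEN,np.ones((3,3),np.uint8))
    q=max(cv2.findContours(k,0,1)[0],key=cv2.contourArea);e=cv2.fitEllipse(q)
    w=np.array([onz(c,*p[0],.0455) for p in q]);f=np.c_[(w[:,:2]-O)@X,(w[:,:2]-O)@Y]
    print(n,e,"x",f[:,0].min(),f[:,0].max(),"y",f[:,1].min(),f[:,1].max());r.append(ray(c,*e[0]))
p,d=tri(r);print("centre",p,d,"feeder",(p[:2]-O)@X,(p[:2]-O)@Y)
E
```

```text
Traceback (most recent call last):
ValueError: max() iterable argument is empty
```

```bash
python3 - <<'E'
from h import *
a=ctrl.camera("top")["img"][:,:,::-1]; print(a[170,250:275:4].tolist())
cv2.imwrite("pics/t6.png",cv2.resize(a[140:220,220:320],None,fx=6,fy=6,interpolation=cv2.INTER_CUBIC))
E
```

```text
[[167, 179, 174], [171, 182, 178], [170, 183, 178], [168, 179, 176], [170, 181, 176], [166, 180, 174], [42, 47, 46]]
```

View pics/t6.png

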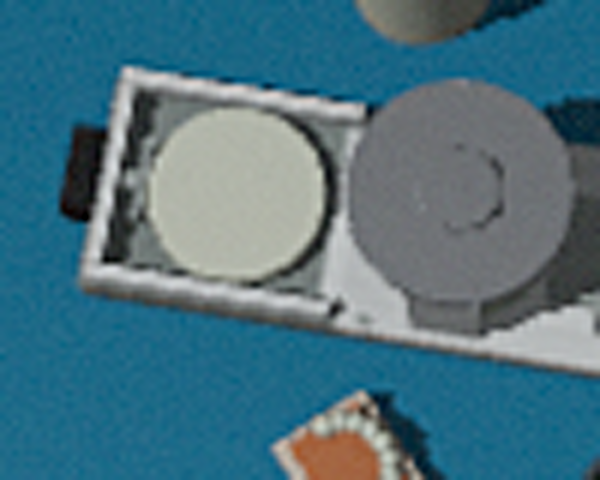

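From the top, the blank is a clean circle centred at (238,193), inside the rails, clear of the bed edge and lying flat. The robot is clear, so I'm handing in.

```bash
python3 -c "
from bench import ctrl
print(ctrl.get_obs()['time_s']); ctrl.hand_in()"
```

```text
19.6
the job is handed in; nothing more can be done
```

The job is done and handed in at 19.6 s.

- **Lid:** I pressed it down with the shut fingertips until it stopped moving. The fingertips stalled at about 137 mm while the force rose to 18 N. The side view then showed it sitting flush on the uprights.
- **Feed:** I pushed the slide by its tab through about 134 mm, until it stalled with the blank hard against the limit plate. The force there was about 24 N, above the roughly 15 N you expected. I held it for about 1.3 s, then let the slide follow the fingers back.
- **Last checks:** The tab is back on its starting pixels. The blank is a clean circle inside the nest rails, and the mug, jar and near jaw model look undisturbed. I did not re-check the dropper bottles or the tan jaw model up close.
- **Check that failed:** My script to measure how flat the blank lies failed because its colour mask found nothing. Flatness is judged by eye from the top and side pictures only.

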